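# Flip open the wide screw case

### The job

First push the tape measure along the bench towards the wall, past the far end of the wider plywood screw case, so that it no longer lies in front of that case's lip. Then put a fingertip under the lip of that case's lid, on its left side, and flip the lid up and back, over its balance point, so that it stays fully open by itself. Only push with the fingers: do not pick up or grip anything, do not force the case, keep the smaller case shut and leave everything else where it is.

Things in the scene. Friction and masses are not known exactly. Their poses are not given: they have to be found in the camera images.
- wide_case: the wider of two plywood screw cases, fixed to the bench: 100 deep (its x, hinge to lip side) x 110 wide (its y), 55 high without the lid. Origin: centre of its underside on the bench; its x points from the lip side to the hinge side, which is to the robot's right (within 0.25 rad); its y points away from the robot, to the wall; z up. It does not move.
- wide_case_lid (a joint): angle of the wide case's lid in rad: 0 shut, grows as it opens up and back, stop at 1.95 (fully open, leaning back). It falls shut below about 1.5 (its balance point) and falls open above it. The lid is a flat plywood board, 122 from hinge to free edge, 110 wide, 8 thick, 0.14 to 0.28 kg, on an easy hinge: about 0.7 to 1.5 N upward at the lip raises it.
- wide_case_hinge (a point): middle of the lid's hinge line: on the top edge of the case's right side, 50 from the case's centre (its +x), 55 above the bench. The hinge line runs along the case's y. Fixed.
- wide_case_lip (a point): middle of the lid's free edge at the left, on its underside; moves with the lid. When shut it lies 72 from the case's centre (its -x), 55.5 above the bench, and sticks out 22 beyond the case's left wall with free space beneath it.
- tape_center (a point): centre (half-way up) of the yellow tape measure, loose, 64 (its x) x 84 (its y) x 35 high, 0.24 kg nominal, which lies on the bench at the left of the wide case with one long edge by or under the lip. Mind the fixed bench vice (138 high) at the front left of the bench, and the screwdriver shelf on the wall behind.
- small_case: the smaller case, same make, 100 deep x 75 wide x 55 high, fixed to the bench to the left or right of the wide one. Origin and axes like the wide case.
- small_case_lid (a joint): angle of the small case's lid, 0 shut; it must stay shut.
- pin_tin: round clear tin of pins with a printed lid, diameter 56, 21 high, on the robot's side of the small case; origin: centre of its underside. Leave it alone.
- sanding_block: cork sanding block 62 x 101 x 28 at the left of the bench. Leave it alone.
- glue_bottle: upright glue bottle, diameter 69, 206 high, at the left back. Leave it alone.
- bolt: loose hex bolt 46 long lying near the front of the bench. Leave it alone.
There are look-alikes about, which are no part of the job. What is shaped like the wide_case but orange is not meant.

How it is judged (in metres and radians):
On the way, in this order (a step that is already met when the one before it is completed fails the run):
1. the tape measure is pushed past the far end of the wide case, its lid still shut (y of tape_center in the frame of wide_case above 0.085 m and value of joint wide_case_lid below 0.2 rad), for 0.1 s.
2. the wide case's lid is past its balance point (value of joint wide_case_lid above 1.65 rad), for 0.1 s.
At the end, for the whole second after the job is handed in: The wide case's lid rests fully open (over 1.85 rad) and still; the tape measure lies flat on the bench with its centre more than 85 mm beyond the wide case's centre along the case's y; the small case is shut (value of joint wide_case_lid above 1.85 rad and velocity of joint wide_case_lid below 0.1 rad/s and y of tape_center in the frame of wide_case above 0.085 m and height (world z) of tape_center between 0.01 and 0.025 m and value of joint small_case_lid below 0.05 rad); the robot touches nothing.
It fails at once if the tape measure is lifted or tipped over (height (world z) of tape_center above 0.034 m).
It fails at once if the wide case or its lid is gripped or forced (over 20 N from the fingers) (contact force between the fingers and wide_case above 20 N).
It fails at once if the small case's lid is opened (value of joint small_case_lid above 0.15 rad).
It fails at once if a bystander is moved more than 25 mm (distance of any of pin_tin, sanding_block, glue_bottle, bolt from where it was at the start of the episode above 0.025 m).
It also fails if it takes over 56 s, if anything falls off the work surface, if the arm or the gripper's body presses on something with over 40 N, if the wrist force passes 120 N, or if a joint passes its speed limit or range.

### The arm

A 6-joint arm with a two-finger parallel gripper is mounted at the origin on a cart in front of the work surface, level with it; the furniture and walls round the work are solid. World frame = base frame: x ahead of the robot, y to its left, z up, the work surface at z = 0. Lengths are in mm, angles in degrees, forces in N, time in s.
With the tool pointing down it reaches from about 350 to 850 mm from the base axis. Payload 8.1 kg.
Tool frame: the origin (TCP) lies between the finger pads; the fingertips stand 11 mm ahead of it and the grasp point (between the pads) lies 8 mm behind it; z points along the fingers, y is the line along which they close (so a half turn about z gives the same grasp; the last joint's range is limited). The gripper opens to 85 mm and grips with 20 to 120 N. Pads are 22 mm wide; open, the fingers measure 114 mm over their backs; the gripper's body (76 mm by 85 mm) begins 54 mm behind the grasp point. The pads swing forward as they close: fully open they stand 13 mm farther back than shut.
Start: joints at [58.247, 7.471, 85.268, -0, 87.261, -4.893], TCP at [271.07, 535.281, 220.192] pointing down, gripper open.
Joint ranges: [-169.43, 169.43], [-51.17, 129.36], [1.28, 143.12], [-76.62, 256.62], [0, 156.53], [-152.29, 152.29]. Speed limits (degrees/s): [136.94, 136.94, 159.86, 180, 180, 180].

### API

Orientations are given as [roll, pitch, yaw] about the fixed x, y, z axes, in that order (R = Rz(yaw) Ry(pitch) Rx(roll)).
In Python, from bench import r, snapshot, get_calibration gives the robot as it stands.
- The arm moves only by the tool step_arm, never from a script. Its argument "rows" is a list of rows, each a list of 2 entries, a list of its own where there are three numbers: the shift along the tool's x, y, z in mm, then the turn about the tool's z in degrees. In form: [[[tx, ty, tz], yaw], ...]. A call has 1 to 12 rows; each row is the pose to reach, as a shift and turn from the pose commanded when the call began, along the tool's axes at that moment; what a row does not reach only later rows make up. A row lasts 1/10 s, in which the tool goes at most 50 mm and 8.59 degrees, less where a joint would pass 70% of its speed; a pose out of reach is approached as far as the arm can. A call with a gripper value outside its range is refused whole. "fingers" is the opening, from 0 (shut) to 1 (fully open), set as the call begins (left out, the last holds). The fingers move at their own pace and stop on an object; "squeeze" is the grip in N (left out, the last holds). Time passes only in rows, so rows that repeat a pose let the fingers close. It gives the time, the measured TCP pose, the force, the opening and the grip force at its end, in the units of the state.
- r.sense(): the state, without advancing time (a new reading comes with each control period).
- snapshot(name): name is "side" or "top" or "wrist"; returns the picture (400x640x3 uint8, blue, green, red); there is no depth.
- get_calibration(name): a dict with "fovy" (degrees; the focal length in pixels is half the picture's height over the tangent of half this angle, whatever the lens; pixels are square), "cx", "cy" (the principal point, pixels), "eye" and "orientation" of the camera in the world. Camera axes: x right, y up, looking along -z (the intrinsics and any distortion apply to the point x, -y, -z); pixel columns grow to the right and rows downward; lengths in mm; the calibration is good to about 2 mm. A picture is of the moment at which its call begins: read the wrist's pose just before it. get_calibration takes no time and is no camera call; for the wrist camera it gives the pose at the moment of the call.
- r.hand_in(): hands the job in; it is judged then, once.
The state is a dict: "time": time; "joint_pos": joint angles; "qd": joint speeds; "joint_efforts": joint torques, N m; "tool_pos": TCP position; "tcp_rot": TCP orientation; "ft_force": force on the tool from outside, world axes, zero at the start; "wrist_torque": the same for the moment, N m; "finger_gap": finger opening in mm; "grip_force": force on a finger pad.
Only numpy, scipy, OpenCV 4.12 (cv2) and the standard library are available. Lean on these libraries where they do the work, as an engineer would, in place of code of your own. Each camera call takes 0.05 s, during which the arm holds its last target. There are 200 camera calls.

## Working session

There is one attempt and no reset: what is moved stays moved. The work goes in short steps, Python scripts to look and compute and a tool call to move; the robot and the scene stay as the last step left them, time stands still between calls to the robot, and variables do not carry over. Pictures are saved under pics/ and viewed, at most 10 in all, crops included, and the job is handed in when it is done.

Besides the shell and the picture viewer there is one more tool, called after ">>>" as name(argument=value, ...) on one line, values as JSON. step_arm: Moves the arm, as the interface text tells. Its arguments: {"type":"object","properties":{"rows":{"type":"array"},"fingers":{"type":"number"},"squeeze":{"type":"number"}},"required":["rows"]}

```bash
mkdir -p pics; ls; python3 - <<'E'
from bench import r,snapshot,get_calibration
import cv2
s=r.sense();print(s)
for n in("side","top"):
    print(n,get_calibration(n)); cv2.imwrite(f"pics/{n}0.png",snapshot(n))
E
```

```text
pics
{'time': 0.0, 'joint_pos': array([ 5.82471608e+01,  7.51519265e+00,  8.53302094e+01, -8.45489914e-04,
        8.72600500e+01, -4.89297685e+00]), 'qd': array([-0.03584666, -0.04312267,  0.03068453,  0.01164209, -0.03607569,
        0.00793048]), 'joint_efforts': array([-2.51563026e-03, -5.69383264e+01, -5.00552559e+01, -4.25537492e-04,
        1.47849019e-02, -3.02324872e-05]), 'tool_pos': array([270.7703574 , 534.79208244, 219.13464014]), 'tcp_rot': array([-1.79894860e+02, -8.15313758e-03,  1.53140171e+02]), 'ft_force': array([-0.00652105,  0.13393935, -0.4144829 ]), 'wrist_torque': array([-0.04756504,  0.03671363,  0.040691  ]), 'grip_force': 0.0, 'finger_gap': 85.38795713114934}
side {'fovy': 42.8683798738274, 'cx': 324.6715032704587, 'cy': 198.10316257266547, 'eye': array([ -21.29977871, -977.11742966, 1174.29875848]), 'orientation': array([ 43.16687865,   0.25189376, -32.63881147])}
top {'fovy': 54.27479028704985, 'cx': 318.9339908842906, 'cy': 207.0668985264854, 'eye': array([ 440.28422866, -112.56342012, 1242.11971132]), 'orientation': array([  5.07619257,   0.93269944, -88.34998721])}
```

View pics/top0.png

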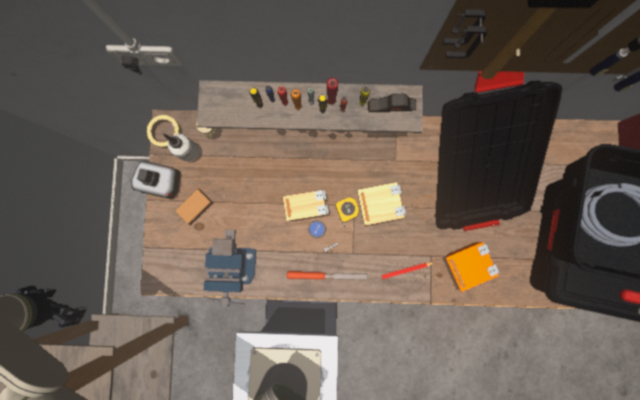

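View pics/side0.png

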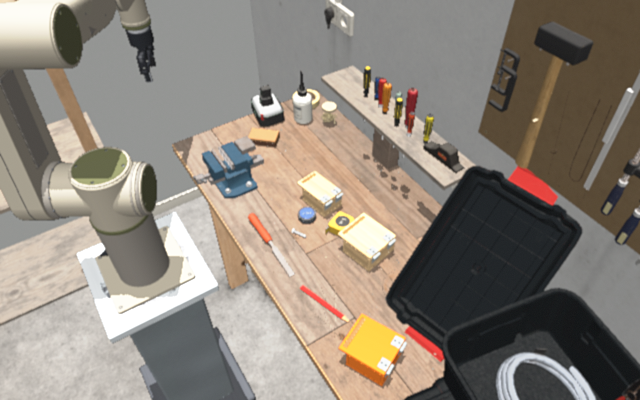

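Top view: the two plywood cases are at about (305,206), narrower, and (381,204), wider. The orange look-alike is at (471,267). The yellow tape is at (347,209) between the two cases, the tin at (317,229) and the bolt at (331,247). I take the case at (381,204) as the wide one and will check it in an enlarged crop.

```bash
cat > h.py <<'E'
import numpy as np
from bench import r,snapshot,get_calibration
from scipy.spatial.transform import Rotation as R
def ray(c,u,v):
    f=200/np.tan(np.radians(c['fovy']/2))
    d=R.from_euler('xyz',c['orientation'],degrees=True).apply([(u-c['cx'])/f,-(v-c['cy'])/f,-1])
    return np.array(c['eye']),d
def at(c,u,v,z):
    e,d=ray(c,u,v); return e+d*(z-e[2])/d[2]
def pix(c,p):
    f=200/np.tan(np.radians(c['fovy']/2))
    q=R.from_euler('xyz',c['orientation'],degrees=True).inv().apply(np.array(p)-c['eye'])
    return c['cx']+f*q[0]/-q[2], c['cy']+f*q[1]/q[2]
E
python3 - <<'E'
import cv2,numpy as np
a=cv2.imread("pics/top0.png")[160:260,270:420]; b=cv2.imread("pics/side0.png")[165:275,290:410]
cv2.imwrite("pics/c1.png",cv2.resize(a,None,fx=5,fy=5,interpolation=cv2.INTER_CUBIC))
cv2.imwrite("pics/c2.png",cv2.resize(b,None,fx=5,fy=5,interpolation=cv2.INTER_CUBIC))
E
```

```text
(no output)
```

View pics/c1.png

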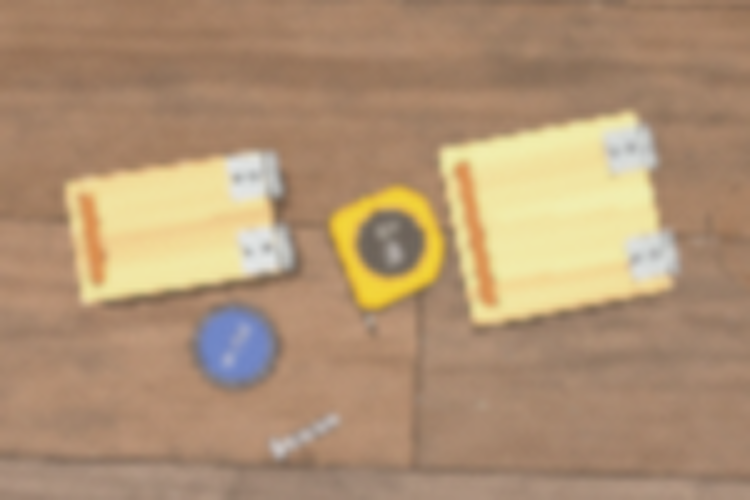

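View pics/c2.png

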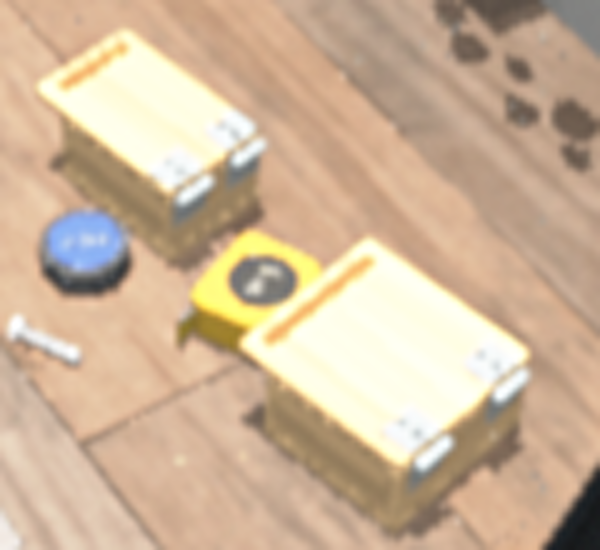

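The crops confirm it: the wide case's lid corners in c1 are (440,147), (633,112), (672,290) and (475,325), with the lip at the left (dark strip) and the hinges at the right. The tape is centred near (388,245), at the left of the lip, with its tongue end at (370,322).

```bash
python3 - <<'E'
from h import *
np.set_printoptions(precision=1,suppress=True)
c=get_calibration("top"); cs=get_calibration("side")
P=lambda x,y,z: at(c,270+(x+.5)/5-.5,160+(y+.5)/5-.5,z)
S=lambda x,y,z: at(cs,290+(x+.5)/5-.5,165+(y+.5)/5-.5,z)
L=[P(*p,63.5) for p in [(440,147),(633,112),(672,290),(475,325)]]
LS=[S(*p,63.5) for p in [(370,238),(530,355),(405,465),(243,342)]]
for a,b in zip(L,LS): print(a[:2],b[:2])
for L in (L,LS):
  L=np.array(L)
  fl,fr,nr,nl=L
  print("widths",np.linalg.norm(fl-nl),np.linalg.norm(fr-nr),np.linalg.norm(fl-fr),np.linalg.norm(nl-nr))
  yv=fl-nl; print("yaw of case y",np.degrees(np.arctan2(yv[1],yv[0])), "x",np.degrees(np.arctan2(*(fr-fl+nr-nl)[1::-1])))
print("small lid",[P(*p,63.5)[:2] for p in [(67,183),(280,152),(290,270),(85,303)]])
print("small lid side",[S(*p,63.5)[:2] for p in [(125,28),(265,140),(172,202),(38,88)]])
print("tape top",[P(*p,35)[:2] for p in [(330,220),(400,185),(430,203),(443,240),(437,280),(365,310),(388,245)]])
print("tape side",[S(*p,35)[:2] for p in [(248,230),(325,262),(190,295),(198,315),(262,280)]])
print("tin",P(235,345,21)[:2],"bolt",P(305,437,4)[:2],"tongue",P(370,322,3)[:2])
print("shelf",at(c,200,130,200),at(c,423,132,200), "vice",at(c,255,280,60),at(c,235,232,138))
E
```

```text
[ 602.7 -206.3] [ 601.4 -206.1]
[ 627.3 -323. ] [ 625.5 -325.7]
[ 519.5 -347.7] [ 521.9 -349.2]
[ 495.1 -229.5] [ 496.  -230.9]
widths 110.10125673925523 110.54378074274528 119.26718727230427 120.63732791410163
yaw of case y 12.182779994394654 x -78.21556018942165
widths 108.31459656636466 106.22872159299844 122.00762582175969 121.16002718303841
yaw of case y 13.254723694202733 x -78.11572719694202
small lid [array([574.6,  20. ]), array([ 597.1, -109.2]), array([ 525.3, -117.2]), array([501.8,   6.4])]
small lid side [array([574.9,  21.7]), array([ 594.3, -107.3]), array([ 519.8, -119.5]), array([501.7,   5.4])]
tape top [array([ 559.1, -141.3]), array([ 582.2, -184.2]), array([ 571.4, -203.1]), array([ 548.6, -211.6]), array([ 523.6, -208.4]), array([ 503.8, -164.3]), array([ 544.5, -177.6])]
tape side [array([ 559.7, -141.4]), array([ 583.9, -187.3]), array([ 502.8, -165.4]), array([ 498.5, -180.7]), array([ 544.7, -178.7])]
tin [480.4 -84.2] bolt [ 424.2 -129.7] tongue [ 498. -169.]
shelf [735.6 239.4 200. ] [ 744.7 -369.6  200. ] vice [319.9  95.1  60. ] [460.4 144.1 138. ]
```

Geometry agrees with the given sizes (lid 110 x 120, yaw 12.3°). Case centre is about (564,-288), lip middle (549,-218), tape body centre about (544,-178). I'll move the tool to behind the tape's near end, with its closing line across the push direction.

>>> step_arm(rows=[[[-25, -28, 0], 7], [[-51, -56, 0], 14], [[-76, -84, 0], 21], [[-102, -112, 0], 28], [[-127, -140, 0], 35], [[-153, -168, 0], 42], [[-178, -196, 0], 49], [[-204, -224, 0], 56], [[-229, -252, 0], 63], [[-254, -280, 0], 70], [[-280, -307, 0], 77], [[-305, -335, 0], 84]], fingers=0.28)

```text
time: 1.3
tool_pos: [391.8, 97.1, 220.0]
tcp_rot: [-180.0, 0.0, 68.9]
ft_force: [0.4, -0.0, -0.5]
finger_gap: 24.0
grip_force: 0.0
```

>>> step_arm(rows=[[[-27, 20, 0], 6], [[-54, 40, 0], 13], [[-82, 60, 0], 19], [[-109, 80, 0], 25], [[-136, 100, 0], 32], [[-163, 120, 0], 38], [[-190, 140, 0], 44], [[-218, 160, 0], 50], [[-245, 180, 0], 57], [[-245, 180, 60], 57], [[-245, 180, 100], 57], [[-245, 180, 100], 57]])

```text
time: 2.5
tool_pos: [467.3, -191.9, 112.1]
tcp_rot: [-179.5, 0.6, 12.1]
ft_force: [-1.6, 0.3, -0.4]
finger_gap: 23.6
grip_force: 0.0
```

```bash
python3 - <<'E'
from h import *
import cv2
s=r.sense();print(s['tool_pos'],s['tcp_rot'],s['joint_pos'])
c=get_calibration("wrist");print(c);im=snapshot("wrist")
cv2.imwrite("pics/w1.png",im)
E
```

```text
[ 467.26025601 -191.86110671  112.12187799] [-179.47315711    0.62299767   12.10217312] [-2.81408919e+01 -1.88943035e+00  1.06479458e+02 -3.21339678e-04
  7.62258634e+01  4.97598781e+01]
{'fovy': 61.88582297632031, 'cx': 324.33013270415626, 'cy': 204.63477219413895, 'eye': array([ 549.43295476, -175.88995933,  265.17242348]), 'orientation': array([-19.26725161,   0.53208308, -77.93084644])}
```

View pics/w1.png

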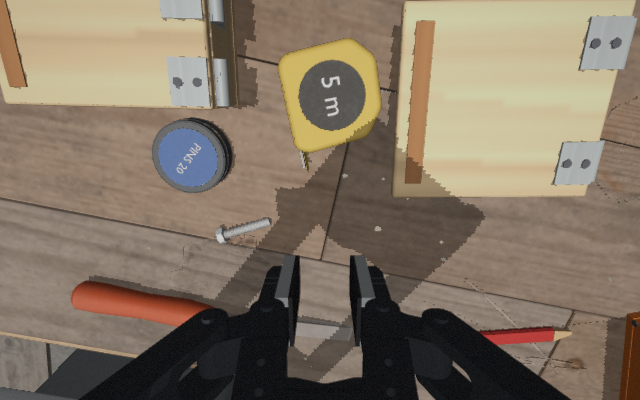

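Wrist view: tape body spans about (280,60)–(380,150), with its hook at (305,165). The fingertips are near (298,258) and (352,258), and the knuckles bulge out to (203,318) and (445,325). I'll check how far out and how high those knuckles are, so they clear the lip.

```bash
python3 - <<'E'
from h import *
np.set_printoptions(precision=1,suppress=True)
s=r.sense();c=get_calibration("wrist")
print(s['tool_pos'],s['tcp_rot'])
C=np.array([564.3,-288.3]);a=np.radians(12.3);ey=np.array([np.cos(a),np.sin(a)]);ex=np.array([np.sin(a),-np.cos(a)])
def cf(p): d=p[:2]-C; return np.array([d@ex,d@ey])
M=R.from_euler('xyz',s['tcp_rot'],degrees=True).as_matrix()
for off in(-11,0,11):
 for q in[(285,258),(298,258),(352,258),(375,262),(203,318),(450,325),(222,309),(420,309)]:
  e,d=ray(c,*q); o=M.T@(e-s['tool_pos']); w=M.T@d
  t=(off-o[0])/w[0]; print(off,q,o+w*t)
for n,q,z in[("lidNL",(393,195),63.5),("lidFR",(633,0),63.5),("lidNR",(587,193),63.5),("lidFL",(405,2),63.5),("tapeNL",(302,152),35),("tapeNR",(372,122),35),("tapeFL",(280,62),35),("tapeR",(380,90),35),("tapeFR",(355,40),35),("hook",(307,168),3),("smallhingeN",(229,105),55)]:
  p=at(c,*q,z);print(n,p,cf(p))
E
```

```text
[ 469.5 -192.8  116.4] [-179.7    0.4   12.1]
-11 (285, 258) [-11.  -23.1  23. ]
-11 (298, 258) [-11.  -15.4  23. ]
-11 (352, 258) [-11.   16.5  23. ]
-11 (375, 262) [-11.   29.4  18.1]
-11 (203, 318) [-11.  -52.6 -32.3]
-11 (450, 325) [-11.   53.1 -37. ]
-11 (222, 309) [-11.  -46.2 -26. ]
-11 (420, 309) [-11.   43.4 -26. ]
0 (285, 258) [  0.  -20.4   2.1]
0 (298, 258) [  0.  -13.6   2.1]
0 (352, 258) [ 0.  14.6  2.1]
0 (375, 262) [ 0.  26.  -2.3]
0 (203, 318) [  0.  -46.4 -46.7]
0 (450, 325) [  0.   46.8 -50.8]
0 (222, 309) [  0.  -40.7 -41.1]
0 (420, 309) [  0.   38.3 -41.1]
11 (285, 258) [ 11.  -17.6 -18.8]
11 (298, 258) [ 11.  -11.7 -18.8]
11 (352, 258) [ 11.   12.7 -18.9]
11 (375, 262) [ 11.   22.5 -22.6]
11 (203, 318) [ 11.  -40.1 -61.1]
11 (450, 325) [ 11.   40.6 -64.6]
11 (222, 309) [ 11.  -35.2 -56.2]
11 (420, 309) [ 11.   33.2 -56.3]
lidNL [ 496.9 -232.2   63.5] [-69.2 -53.9]
lidFR [ 629.9 -327.9   63.5] [52.6 55.7]
lidNR [ 524.6 -353.6   63.5] [ 55.4 -52.7]
lidFL [ 603.5 -208.5   63.5] [-69.6  55.3]
tapeNL [ 506.6 -168.4   35. ] [-129.5  -30.9]
tapeNR [ 536.9 -211.4   35. ] [-80.9 -10.3]
tapeFL [ 561.2 -143.4   35. ] [-142.3   27.8]
tapeR [ 558.1 -211.3   35. ] [-76.5  10.4]
tapeFR [ 583.9 -187.9   35. ] [-93.9  40.5]
hook [ 488.5 -173.7    3. ] [-128.1  -49.6]
smallhingeN [ 529.5 -119.4   55. ] [-172.4    2. ]
```

>>> step_arm(rows=[[[0, -7, 30], 0], [[0, -7, 60], 0], [[0, -7, 85], 0], [[0, -7, 92], 0], [[0, -7, 92], 0], [[10, -7, 92], 0], [[20, -7, 92], 0], [[28, -7, 92], 0], [[36, -7, 92], 0], [[42, -7, 92], 0], [[48, -7, 92], 0], [[48, -7, 92], 0]])

```text
time: 3.75
tool_pos: [518.9, -177.3, 28.2]
tcp_rot: [180.0, -0.0, 12.2]
ft_force: [0.3, -0.7, 0.1]
finger_gap: 23.9
grip_force: 0.0
```

```bash
python3 - <<'E'
from h import *
import cv2
cv2.imwrite("pics/w2.png",snapshot("wrist"))
s=r.sense();print(s['tool_pos'],s['tcp_rot'],s['ft_force'])
E
```

```text
[ 518.3713049  -177.32545973   28.01619304] [-1.79990018e+02  1.82337380e-02  1.21610062e+01] [-0.71116791  0.7926566   0.59086537]
```

View pics/w2.png

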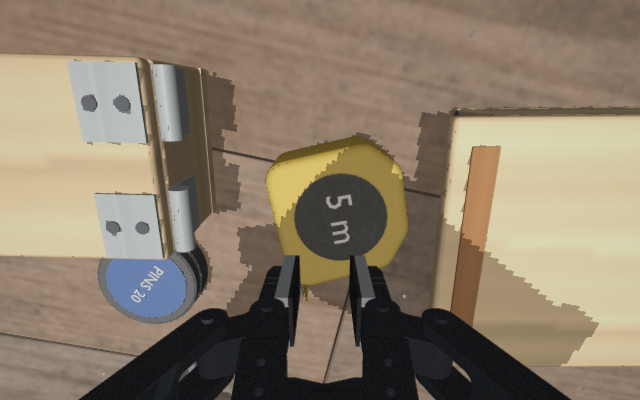

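Wrist view: the tape (label near (340,215)) sits squarely ahead of both fingertips. The lip (x about 440) and the small case (x about 210) are clear on either side. Next, the push.

>>> step_arm(rows=[[[8, 0, 0], 0], [[16, 0, 0], 0], [[25, 0, 0], 0], [[34, 0, 0], 0], [[43, 0, 0], 0], [[52, 0, 0], 0], [[61, 0, 0], 0], [[70, 0, 0], 0], [[79, 0, 0], 0], [[88, 0, 0], 0], [[97, 0, 0], 0], [[103, 0, 0], 0]])

```text
time: 5.0
tool_pos: [619.8, -155.6, 28.2]
tcp_rot: [180.0, -0.0, 12.1]
ft_force: [0.8, 0.9, -0.4]
finger_gap: 23.7
grip_force: 0.0
```

>>> step_arm(rows=[[[3, 0, 0], 0], [[3, 0, 0], 0], [[-15, 0, 0], 0], [[-30, 0, 0], 0], [[-30, 0, 0], 0]])

```text
time: 5.5
tool_pos: [587.7, -162.4, 27.7]
tcp_rot: [-180.0, 0.1, 12.1]
ft_force: [0.6, 0.7, -0.2]
finger_gap: 24.1
grip_force: 0.0
```

```bash
python3 - <<'E'
from h import *
import cv2
s=r.sense();c=get_calibration("wrist");print(s['tool_pos'],s['tcp_rot'],s['ft_force'],c['eye'],c['orientation'])
cv2.imwrite("pics/w3.png",snapshot("wrist"))
E
```

```text
[ 587.69630043 -162.4128678    27.70931766] [-1.79959021e+02  9.93505715e-02  1.20914855e+01] [ 0.61811382  0.70580504 -0.24953887] [ 668.25134252 -145.45172734  181.53151413] [-1.87432456e+01  4.36456965e-02 -7.79356468e+01]
```

View pics/w3.png

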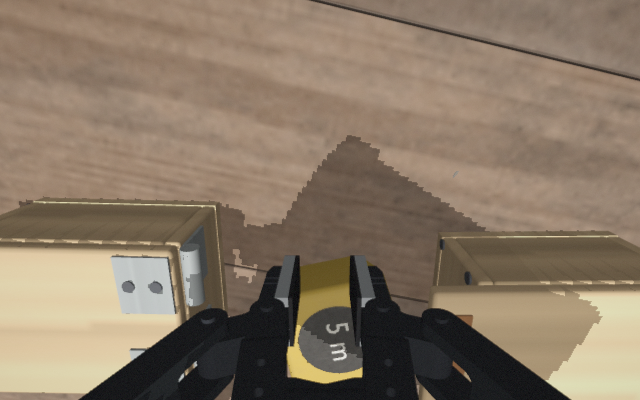

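```bash
python3 - <<'E'
from h import *
import cv2
np.set_printoptions(precision=1,suppress=True)
c=get_calibration("wrist")
C=np.array([564.3,-288.3]);a=np.radians(12.3);ey=np.array([np.cos(a),np.sin(a)]);ex=np.array([np.sin(a),-np.cos(a)])
cf=lambda p:(p[:2]-C)@np.array([ex,ey]).T
for q in[(333,340),(325,260),(290,378),(362,376)]:
  p=at(c,*q,35);print(p,cf(p))
print(r.sense()['tool_pos'],cf(r.sense()['tool_pos']))
im=snapshot("side");cv2.imwrite("pics/s3.png",cv2.resize(im[130:290,270:430],(640,640),interpolation=cv2.INTER_CUBIC))
E
```

```text
[ 546.2 -176.4   35. ] [-113.2    6.2]
[ 592.5 -162.    35. ] [-117.4   54.4]
[ 515.5 -158.3   35. ] [-137.4  -20. ]
[ 525.4 -197.7   35. ] [-96.8 -18.7]
[ 588.8 -162.3   28.1] [-117.9   50.8]
```

View pics/s3.png

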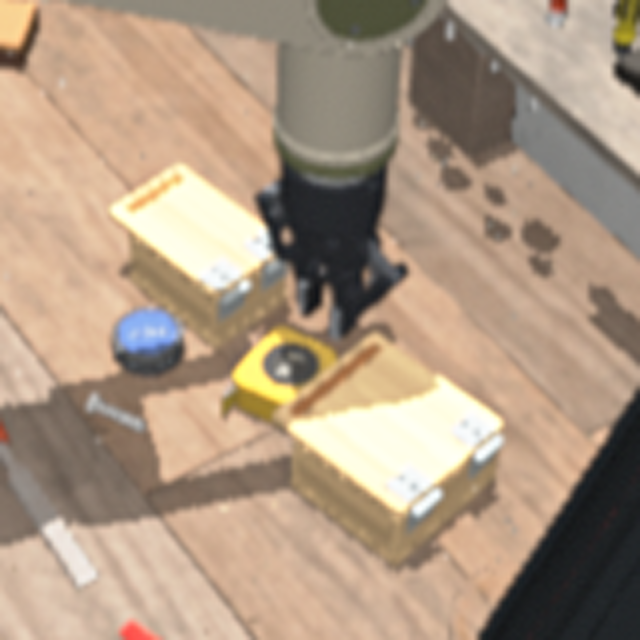

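The tape has not moved (label still at case y = 6 mm) and no force was felt, so the fingertips passed above it. I'll triangulate the real tip height from the side view, where the tips are at crop (345,333) and (308,310).

```bash
python3 - <<'E'
from h import *
np.set_printoptions(precision=1,suppress=True)
c=get_calibration("side");s=r.sense()
M=R.from_euler('xyz',s['tcp_rot'],degrees=True).as_matrix()
for q in[(345,333),(308,310)]:
  e,d=ray(c,270+q[0]/4-.4,130+q[1]/4-.4)
  o=M.T@(e-s['tool_pos']); w=M.T@d
  for off in(-11,0,11):
    t=(off-o[0])/w[0]; p=o+w*t; print(q,p, "world z",s['tool_pos'][2]-p[2])
print(s['finger_gap'],s['joint_pos'])
E
```

```text
(345, 333) [-11.   27.2 -28.5] world z 56.89719901122221
(345, 333) [  0.   17.9 -12.2] world z 40.65184243568247
(345, 333) [11.   8.6  4. ] world z 24.406485860142954
(308, 310) [-11.  -10.  -24.5] world z 52.90138909345883
(308, 310) [  0.  -19.8  -8.2] world z 36.59795035509974
(308, 310) [ 11.  -29.7   8.1] world z 20.29451161674088
23.945634421072825 [-20.2  18.7  93.1   0.   68.1  57.7]
```

Triangulation puts the tips at z of about 38 (about 10 mm behind the TCP), just over the tape. Going deeper in this orientation would put the knuckles on the lip. I'll shut the fingers, turn 90° and go back, then push with the finger back.

>>> step_arm(rows=[[[0, 3, -40], 0], [[0, 6, -80], -4], [[-30, 6, -80], -12], [[-60, 6, -80], -20], [[-90, 6, -80], -28], [[-115, 6, -80], -36], [[-126, 6, -80], -44], [[-126, 6, -80], -52], [[-126, 6, -80], -60], [[-126, 6, -80], -68], [[-126, 6, -80], -76], [[-126, 6, -80], -84]], fingers=0)

```text
time: 6.8
tool_pos: [468.5, -194.6, 108.7]
tcp_rot: [179.9, 0.0, 96.5]
ft_force: [-0.3, 0.1, 1.2]
finger_gap: 0.0
grip_force: 0.0
```

>>> step_arm(rows=[[[0, 0, 30], -6], [[0, 0, 60], -6], [[0, 0, 80], -6], [[0, 0, 80], -6], [[0, 0, 80], -6]])

```text
time: 7.3
tool_pos: [468.1, -194.5, 28.7]
tcp_rot: [-180.0, -0.0, 102.1]
ft_force: [0.3, 0.3, 1.4]
finger_gap: -0.4
grip_force: 0.0
```

```bash
python3 - <<'E'
from h import *
import cv2
s=r.sense();print(s['tool_pos'],s['tcp_rot'],s['finger_gap'])
im=snapshot("side");a=cv2.resize(im[150:270,270:390],(600,600),interpolation=cv2.INTER_CUBIC)
cv2.imwrite("pics/s4.png",a)
E
```

```text
[ 468.09694548 -194.48511806   28.67433051] [-1.79996494e+02 -8.03122150e-03  1.02148347e+02] -0.37894622452841004
```

View pics/s4.png

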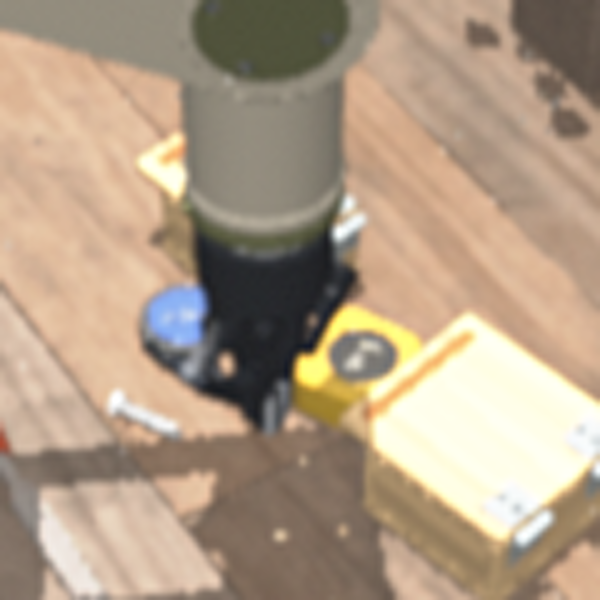

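Side view: the shut fingertip is at crop (268,430), just behind the tape. I'll compute its height there.

```bash
python3 - <<'E'
from h import *
np.set_printoptions(precision=1,suppress=True)
c=get_calibration("side");s=r.sense()
M=R.from_euler('xyz',s['tcp_rot'],degrees=True).as_matrix()
e,d=ray(c,270+268/5-.4,150+430/5-.4)
o=M.T@(e-s['tool_pos']); w=M.T@d
t=-(o[:2]@w[:2])/(w[:2]@w[:2]); print("ray nearest axis (tool frame)",o+w*t)
for h in(0,11,20): print(h,pix(c,s['tool_pos']-[0,0,h]))
E
```

```text
ray nearest axis (tool frame) [ 0.1 -0.1 -3.2]
0 (np.float64(323.25280764698033), np.float64(236.294572337638))
11 (np.float64(323.27723672720964), np.float64(238.68691096668513))
20 (np.float64(323.29702728832655), np.float64(240.62499964649092))
```

>>> step_arm(rows=[[[0, 0, 6], 0], [[0, 0, 12], 0], [[0, 0, 14], 0], [[0, 0, 14], 0]])

```text
time: 7.75
tool_pos: [467.4, -194.3, 13.8]
tcp_rot: [-180.0, -0.0, 102.1]
ft_force: [-0.4, 0.7, -0.3]
finger_gap: 0.2
grip_force: 0.0
```

>>> step_arm(rows=[[[0, 8, 0], 0], [[0, 16, 0], 0], [[0, 24, 0], 0], [[0, 32, 0], 0], [[0, 40, 0], 0], [[0, 48, 0], 0], [[0, 56, 0], 0], [[0, 64, 0], 0], [[0, 70, 0], 0], [[0, 70, 0], 0]])

```text
time: 8.75
tool_pos: [536.9, -179.5, 14.3]
tcp_rot: [180.0, 0.0, 102.2]
ft_force: [-0.6, -0.2, 1.9]
finger_gap: 0.0
grip_force: 1.2
```

```bash
cat >> h.py <<'E'
import cv2
np.set_printoptions(precision=1,suppress=True)
C=np.array([564.3,-288.3]);_a=np.radians(12.3);EY=np.array([np.cos(_a),np.sin(_a)]);EX=np.array([np.sin(_a),-np.cos(_a)])
def cf(p): d=np.array(p)[:2]-C; return np.array([d@EX,d@EY])
def tape(name="top"):
    c=get_calibration(name); im=snapshot(name); hsv=cv2.cvtColor(im,cv2.COLOR_BGR2HSV)
    m=cv2.inRange(hsv,(20,190,60),(32,255,255))
    n,l,st,ce=cv2.connectedComponentsWithStats(cv2.morphologyEx(m,cv2.MORPH_CLOSE,np.ones((3,3))))
    for i in range(1,n):
        p=at(c,*ce[i],35)
        if st[i,4]>25 and 400<p[0]<760 and -300<p[1]<0: 
            x,y,w,h,a=st[i]; print(name,"tape area",a,"box",x,y,w,h,"c",p[:2],cf(p),"far edge",cf(at(c,x+w/2,y,35)),"near",cf(at(c,x+w/2,y+h,35)))
    return im
E
python3 - <<'E'
from h import *
s=r.sense();print(s['tool_pos'],cf(s['tool_pos']),s['ft_force'])
tape();tape("side")
E
```

```text
[ 536.9 -179.5   14.3] [-112.1   -3.6] [-0.6 -0.2  1.9]
```

```bash
python3 - <<'E'
from h import *
for f,u,v in[("top0",338,206),("top0",345,218),("side0",332,222)]:
    print(f,cv2.cvtColor(cv2.imread(f"pics/{f}.png"),cv2.COLOR_BGR2HSV)[v-1:v+2,u-1:u+2].reshape(-1,3).tolist())
for n in("side","top","wrist"):
    im=snapshot(n);cv2.imwrite(f"pics/now_{n}.png",im);c=get_calibration(n)
    h=cv2.cvtColor(im,cv2.COLOR_BGR2HSV);m=cv2.inRange(h,(18,165,50),(32,255,255))
    k,l,st,ce=cv2.connectedComponentsWithStats(m)
    for i in range(1,k):
        p=at(c,*ce[i],35)
        if st[i,4]>15 and 400<p[0]<760 and -320<p[1]<0: print(n,st[i],ce[i],p[:2],cf(p))
E
```

```text
top0 [[24, 194, 237], [25, 193, 242], [25, 191, 242], [24, 196, 233], [25, 193, 241], [25, 188, 241], [23, 194, 225], [25, 195, 239], [25, 190, 239]]
top0 [[25, 193, 242], [25, 189, 242], [25, 193, 241], [25, 192, 242], [25, 193, 242], [25, 193, 242], [25, 195, 241], [25, 196, 241], [25, 196, 239]]
side0 [[29, 126, 255], [29, 124, 255], [30, 123, 255], [29, 126, 255], [29, 125, 255], [30, 124, 255], [29, 126, 255], [29, 126, 255], [29, 125, 255]]
wrist [ 353  208  123   26 1304] [412.1 218.1] [ 565.9 -141.5] [-143.1   32.8]
wrist [346 231  11  15  42] [350.9 237.7] [ 542.5 -155.8] [-134.1    6.9]
```

```bash
python3 - <<'E'
from h import *
c=get_calibration("wrist");print(c['orientation'])
h=cv2.cvtColor(cv2.imread("pics/now_wrist.png"),cv2.COLOR_BGR2HSV);m=cv2.inRange(h,(18,165,50),(32,255,255))
for u in range(345,485,10):
    v=np.nonzero(m[150:300,u])[0]
    if len(v): print(u,v[0]+150,v[-1]+150,cf(at(c,u,v[0]+150,35)),cf(at(c,u,v[-1]+150,35)))
cv2.imwrite("pics/w5.png",cv2.imread("pics/now_wrist.png"))
E
```

```text
[-18.7  -0.   12.1]
355 211 235 [-146.4    8.4] [-135.4    8.7]
365 210 231 [-146.9   12.6] [-137.2   12.9]
375 210 228 [-146.8   16.8] [-138.6   17.2]
385 209 227 [-147.3   21. ] [-139.1   21.5]
395 210 226 [-146.8   25.3] [-139.5   25.8]
405 212 227 [-145.9   29.6] [-139.    30.1]
415 210 227 [-146.8   33.8] [-139.    34.4]
425 209 224 [-147.2   38. ] [-140.4   38.6]
435 209 225 [-147.2   42.2] [-139.9   42.9]
445 209 226 [-147.2   46.4] [-139.4   47.3]
455 208 226 [-147.6   50.6] [-139.4   51.6]
465 216 221 [-144.    55.3] [-141.7   55.6]
475 224 227 [-140.3   60.1] [-138.9   60.3]
```

>>> step_arm(rows=[[[0, 7, 0], 0], [[0, 14, 0], 0], [[0, 21, 0], 0], [[0, 28, 0], 0], [[0, 35, 0], 0], [[0, 35, 0], 0]])

```text
time: 9.6
tool_pos: [571.8, -172.2, 14.5]
tcp_rot: [179.9, 0.0, 102.2]
ft_force: [-0.2, -0.2, -0.1]
finger_gap: -0.1
grip_force: 0.0
```

```bash
python3 - <<'E'
from h import *
c=get_calibration("wrist");im=snapshot("wrist");cv2.imwrite("pics/w6.png",im)
h=cv2.cvtColor(im,cv2.COLOR_BGR2HSV);m=cv2.inRange(h,(18,165,50),(32,255,255))
for u in range(345,485,10):
    v=np.nonzero(m[150:300,u])[0]
    if len(v): print(u,v[0]+150,v[-1]+150,cf(at(c,u,v[0]+150,35)),cf(at(c,u,v[-1]+150,35)))
print(cf(r.sense()['tool_pos']))
E
```

```text
345 255 264 [-125.3   40.9] [-120.8   41. ]
355 235 243 [-135.    45.1] [-131.2   45.2]
365 212 231 [-145.6   49.1] [-136.9   49.4]
375 215 232 [-144.2   53.4] [-136.4   53.7]
385 214 228 [-144.7   57.6] [-138.2   58. ]
395 215 233 [-144.2   61.9] [-135.9   62.5]
405 216 234 [-143.7   66.2] [-135.4   66.8]
415 219 234 [-142.4   70.6] [-135.4   71.2]
425 219 237 [-142.3   74.9] [-133.9   75.7]
435 220 237 [-141.9   79.2] [-133.9   80.1]
445 224 238 [-140.    83.7] [-133.4   84.5]
455 223 240 [-140.5   88. ] [-132.4   89. ]
465 231 239 [-136.7   92.8] [-132.9   93.3]
475 239 241 [-132.9   97.7] [-131.9   97.8]
[-111.8   31.6]
```

The tape is moving straight ahead (left edge at case x of about -143, body centre y of about 75). Continuing the push.

>>> step_arm(rows=[[[0, 7, 0], 0], [[0, 14, 0], 0], [[0, 21, 0], 0], [[0, 28, 0], 0], [[0, 35, 0], 0], [[0, 42, 0], 0], [[0, 46, 0], 0], [[0, 46, 0], 0]])

```text
time: 10.45
tool_pos: [616.1, -162.6, 14.3]
tcp_rot: [180.0, 0.0, 102.2]
ft_force: [-1.0, 0.3, 0.5]
finger_gap: -0.2
grip_force: 0.1
```

```bash
python3 - <<'E'
from h import *
c=get_calibration("wrist");im=snapshot("wrist");cv2.imwrite("pics/w7.png",im)
h=cv2.cvtColor(im,cv2.COLOR_BGR2HSV);m=cv2.inRange(h,(18,165,50),(32,255,255))
for u in range(345,485,15):
    v=np.nonzero(m[150:300,u])[0]
    if len(v): print(u,v[0]+150,v[-1]+150,cf(at(c,u,v[0]+150,35)),cf(at(c,u,v[-1]+150,35)))
print(cf(r.sense()['tool_pos']))
E
```

```text
345 259 265 [-123.4   86.3] [-120.4   86.4]
360 240 252 [-132.7   92.7] [-126.9   92.9]
375 218 237 [-143.    98.8] [-134.1   99.2]
390 221 234 [-141.6  105.3] [-135.5  105.7]
405 226 240 [-139.2  111.9] [-132.6  112.4]
420 230 239 [-137.3  118.6] [-133.1  118.9]
435 236 252 [-134.5  125.3] [-126.7  126.1]
450 241 254 [-132.1  132.2] [-125.7  132.9]
465 253 262 [-126.2  139.5] [-121.7  140.1]
480 266 266 [-119.7  147.1] [-119.7  147.1]
[-111.8   77.2]
```

The tape centre is now at y of about 118 mm, past the 85 mm mark. Backing off and moving the fingers beside the middle of the lip.

>>> step_arm(rows=[[[0, -10, 0], 0], [[0, -30, -7], 0], [[0, -55, -14], 0], [[0, -77, -14], 0], [[-8, -77, -14], 0], [[-16, -77, -14], 0], [[-21, -77, -14], 0], [[-23, -77, -14], 0], [[-23, -77, -14], 0]])

```text
time: 11.4
tool_pos: [545.4, -201.7, 28.1]
tcp_rot: [180.0, 0.0, 102.1]
ft_force: [-0.1, 0.4, 0.3]
finger_gap: -0.1
grip_force: 0.0
```

>>> step_arm(rows=[[[-1, 0, 0], 0], [[-2, 0, 0], 0], [[-3, 0, 0], 0], [[-3, 0, 0], 0]])

```text
time: 11.8
tool_pos: [545.6, -204.3, 28.2]
tcp_rot: [180.0, 0.0, 102.1]
ft_force: [-0.1, -0.2, 0.5]
finger_gap: 0.0
grip_force: 0.0
```

>>> step_arm(rows=[[[-1, 0, 0], 0], [[-2, 0, 0], 0], [[-2, 0, 0], 0]])

```text
time: 12.1
tool_pos: [546.0, -206.5, 28.3]
tcp_rot: [180.0, 0.0, 102.1]
ft_force: [-0.2, 0.4, -0.0]
finger_gap: -0.3
grip_force: 0.0
```

>>> step_arm(rows=[[[-1, 0, 0], 0], [[-2, 0, 0], 0], [[-2, 0, 0], 0]])

```text
time: 12.4
tool_pos: [546.0, -206.6, 28.1]
tcp_rot: [-180.0, -0.2, 102.2]
ft_force: [-2.1, 9.0, 4.2]
finger_gap: 0.0
grip_force: 4.3
```

Contact: 9 N at about 2 mm of command overshoot, so the arm gives about 5 N/mm. Now rise, following the edge's arc.

>>> step_arm(rows=[[[0, 0, -3], 0], [[-0.2, 0, -6], 0], [[-0.4, 0, -9], 0], [[-0.7, 0, -12], 0], [[-1.2, 0, -15], 0], [[-1.2, 0, -15], 0]])

```text
time: 13.0
tool_pos: [546.1, -207.7, 42.9]
tcp_rot: [-180.0, -0.2, 102.2]
ft_force: [0.1, 7.9, 0.2]
finger_gap: 0.0
grip_force: 3.6
```

```bash
python3 - <<'E'
from h import *
im=snapshot("wrist");cv2.imwrite("pics/w8.png",im)
s=r.sense();print(s['tool_pos'],cf(s['tool_pos']),s['ft_force'])
c=get_calibration("wrist")
# where the shut lid's lip ends should be seen
for p in[(-72,-55),(-72,55)]:
  for th in(0,.12):
    q=C+EX*(50-122*np.cos(th))+EY*p[1]; print(th,p,pix(c,[*q,55.5+122*np.sin(th)]))
E
```

```text
[ 546.1 -207.7   42.7] [-82.6  -0.6] [-1.1  6.4 -0.2]
0 (-72, -55) (np.float64(214.06575688670964), np.float64(292.1136066944611))
0.12 (-72, -55) (np.float64(204.0796492212964), np.float64(312.18956518148093))
0 (-72, 55) (np.float64(438.5751455132776), np.float64(291.61434915605656))
0.12 (-72, 55) (np.float64(448.91938297097147), np.float64(311.66292833452985))
```

View pics/w8.png

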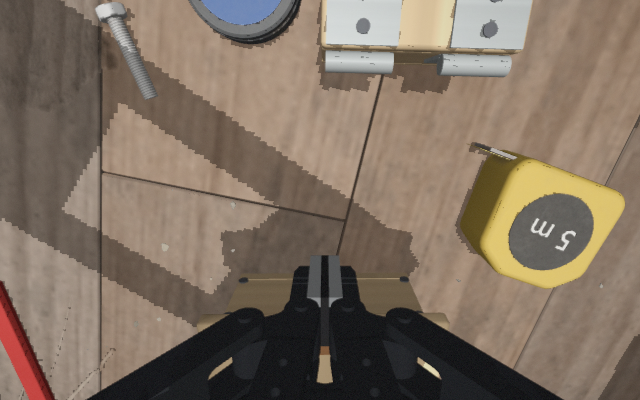

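The lip now appears at row about 318 with its ends at (197,318) and (447,318). That matches an angle of about 0.13 rad, so the lid is following the finger. The tape lies flat, well past the case, at (545,220). I'll continue along the arc.

>>> step_arm(rows=[[[-0.6, 0, -4], 0], [[-1.4, 0, -8], 0], [[-2.4, 0, -12], 0], [[-3.6, 0, -16], 0], [[-5, 0, -20], 0], [[-6.7, 0, -24], 0], [[-8.7, 0, -28], 0], [[-8.7, 0, -28], 0]])

```text
time: 13.85
tool_pos: [547.8, -214.9, 71.2]
tcp_rot: [-179.9, -0.3, 102.2]
ft_force: [-4.5, 13.5, 5.7]
finger_gap: -0.2
grip_force: 7.4
```

>>> step_arm(rows=[[[0, 0, -3], 0], [[-0.8, 0, -6], 0], [[-2, 0, -9], 0], [[-3.5, 0, -12], 0], [[-3.5, 0, -12], 0]])

```text
time: 14.35
tool_pos: [549.0, -220.1, 83.5]
tcp_rot: [-180.0, -0.1, 102.2]
ft_force: [-3.1, 6.9, 3.3]
finger_gap: -0.1
grip_force: 3.7
```

```bash
python3 - <<'E'
from h import *
s=r.sense();print(s['tool_pos'],cf(s['tool_pos']),s['ft_force'])
a=cv2.imread("pics/top0.png");
im=snapshot("wrist");cv2.imwrite("pics/w9.png",im);c=get_calibration("wrist")
# predicted lip ends per angle; lid edge found as horizontal gradient in columns left/right of the knuckles
for th in(0,.2,.3,.4,.5,.6):
  print(th,[np.round(pix(c,[*(C+EX*(50-122*np.cos(th))+EY*y),55.5+122*np.sin(th)])) for y in(-55,55)])
g=cv2.cvtColor(im,cv2.COLOR_BGR2HSV)
for v in range(270,400,8): print(v,[tuple(int(k) for k in g[v,u]) for u in(120,150,170,190,210,430,450,470,490,520)])
E
```

```text
[ 549.  -220.1   83.5] [-69.9  -0.4] [-3.1  6.9  3.3]
0 [array([233., 235.]), array([418., 235.])]
0.2 [array([221., 258.]), array([430., 257.])]
0.3 [array([215., 274.]), array([437., 274.])]
0.4 [array([208., 295.]), array([444., 294.])]
0.5 [array([202., 320.]), array([451., 319.])]
0.6 [array([195., 349.]), array([458., 348.])]
270 [(14, 46, 161), (14, 64, 156), (14, 66, 100), (14, 63, 101), (12, 66, 101), (14, 65, 166), (15, 69, 133), (14, 64, 147), (14, 64, 160), (13, 57, 151)]
278 [(15, 46, 155), (13, 63, 153), (13, 62, 160), (15, 63, 106), (14, 62, 90), (14, 65, 152), (13, 69, 134), (12, 61, 155), (14, 67, 153), (13, 56, 145)]
286 [(15, 45, 159), (14, 61, 150), (13, 61, 155), (14, 58, 163), (14, 59, 95), (14, 65, 158), (13, 70, 132), (14, 64, 155), (14, 66, 151), (14, 59, 133)]
294 [(13, 42, 169), (14, 58, 162), (14, 62, 153), (14, 58, 157), (15, 59, 87), (14, 66, 146), (13, 63, 130), (13, 65, 152), (15, 62, 152), (15, 58, 137)]
302 [(13, 42, 162), (14, 63, 155), (14, 60, 157), (13, 59, 159), (14, 55, 144), (14, 66, 143), (14, 67, 137), (13, 68, 154), (14, 72, 149), (13, 60, 
[... 1143 characters left out ...]
(105, 32, 32), (14, 69, 151), (120, 21, 37), (110, 32, 24), (114, 55, 23), (13, 85, 78)]
374 [(15, 44, 149), (90, 31, 25), (120, 9, 27), (100, 24, 32), (14, 51, 100), (60, 22, 23), (105, 29, 35), (105, 43, 24), (90, 38, 20), (11, 63, 69)]
382 [(115, 59, 26), (127, 88, 26), (105, 22, 23), (120, 45, 34), (132, 58, 22), (114, 47, 27), (102, 36, 35), (100, 40, 38), (110, 26, 30), (105, 64, 24)]
390 [(120, 16, 32), (120, 10, 25), (105, 33, 31), (120, 27, 28), (150, 11, 24), (102, 46, 28), (108, 39, 33), (108, 39, 33), (150, 26, 20), (130, 33, 23)]
398 [(150, 11, 23), (115, 41, 37), (98, 33, 31), (110, 45, 34), (120, 20, 26), (105, 35, 29), (111, 50, 36), (94, 58, 35), (108, 35, 36), (90, 12, 22)]
```

The lid edge is found at row about 316 in columns 210 and 430, so the angle is about 0.48 rad, matching the 55 mm rise. Keeping on along the arc.

>>> step_arm(rows=[[[-3, 0, -6], 0], [[-7, 0, -12], 0], [[-11, 0, -18], 0], [[-16, 0, -24], 0], [[-21.5, 0, -30], 0], [[-28, 0, -36], 0], [[-28, 0, -36], 0]])

```text
time: 15.1
tool_pos: [555.8, -250.0, 120.5]
tcp_rot: [179.9, 0.1, 102.1]
ft_force: [-0.2, 1.3, 1.9]
finger_gap: -0.1
grip_force: 0.7
```

>>> step_arm(rows=[[[-8, 0, -6], 0], [[-16, 0, -12], 0], [[-24, 0, -17], 0], [[-32, 0, -21], 0], [[-40, 0, -25], 0], [[-48, 0, -28], 0], [[-56, 0, -31], 0], [[-64, 0, -33], 0], [[-72, 0, -34], 0], [[-72, 0, -34], 0]])

```text
time: 16.1
tool_pos: [570.3, -320.3, 153.3]
tcp_rot: [180.0, 0.0, 102.1]
ft_force: [0.6, -0.3, -1.1]
finger_gap: -0.6
grip_force: 0.0
```

>>> step_arm(rows=[[[-6, 0, 0], 0], [[-12, 0, 0], 0], [[-18, 0, 0], 0], [[-24, 0, 0], 0], [[-30, 0, 0], 0], [[-34, 0, 0], 0], [[-34, 0, 0], 0], [[-34, 0, 0], 0]])

```text
time: 16.9
tool_pos: [577.3, -352.4, 153.1]
tcp_rot: [-180.0, -0.0, 102.1]
ft_force: [0.8, 0.2, -0.3]
finger_gap: 0.2
grip_force: 0.0
```

>>> step_arm(rows=[[[30, 0, 0], 0], [[70, 0, -30], 0], [[110, 0, -60], 0], [[150, 0, -80], 0], [[150, 0, -80], 0], [[150, 0, -80], 0], [[150, 0, -80], 0], [[150, 0, -80], 0], [[150, 0, -80], 0]])

```text
time: 17.8
tool_pos: [545.3, -206.4, 231.9]
tcp_rot: [-179.9, -0.1, 102.1]
ft_force: [0.6, 0.0, -0.0]
finger_gap: 0.3
grip_force: 0.0
```

```bash
python3 - <<'E'
from h import *
s=r.sense();print(s['time'],s['tool_pos'],cf(s['tool_pos']),s['ft_force'])
for n in("wrist","side","top"):
    im=snapshot(n);cv2.imwrite(f"pics/end_{n}.png",im);c=get_calibration(n)
    for th in(0,1.95):
        poly=np.array([pix(c,[*(C+EX*(50-k*np.cos(th))+EY*y),55.5+k*np.sin(th)]) for k,y in((25,-50),(25,50),(115,50),(115,-50))]).astype(np.int32)
        m=np.zeros(im.shape[:2],np.uint8);cv2.fillPoly(m,[poly],255)
        k=cv2.getTickCount()
        print(n,th,poly.tolist(),"mean now",[int(v) for v in cv2.mean(im,m)[:3]],
          "start" ,[int(v) for v in cv2.mean(cv2.imread(f"pics/{n}0.png"),m)[:3]] if n!="wrist" else "")
E
```

```text
17.8 [ 545.3 -206.4  231.9] [-84.1  -1.1] [ 0.6  0.  -0. ]
wrist 0 [[281, 272], [370, 271], [374, 195], [277, 195]] mean now [97, 122, 137] start 
wrist 1.95 [[280, 310], [372, 310], [383, 401], [270, 401]] mean now [28, 28, 29] start 
side 0 [[364, 253], [388, 232], [364, 216], [340, 235]] mean now [112, 148, 173] start [226, 251, 254]
side 1.95 [[374, 255], [398, 234], [411, 221], [386, 242]] mean now [172, 220, 235] start [173, 203, 222]
top 0 [[395, 217], [388, 185], [359, 190], [366, 222]] mean now [113, 130, 142] start [156, 221, 238]
top 1.95 [[408, 214], [401, 181], [418, 175], [426, 210]] mean now [162, 185, 198] start [101, 126, 159]
```

```bash
python3 - <<'E'
from h import *
a=cv2.imread("pics/top0.png");c=get_calibration("top");im=snapshot("top")
d=cv2.absdiff(im,a).max(2)
for th in(1.5,1.65,1.8,1.95): print(th,np.round(pix(c,[*(C+EX*(50-122*np.cos(th))),55.5+122*np.sin(th)])))
v=194; print([(u,int(d[v,u]),im[v,u].tolist()) for u in range(398,440,2)])
# tape: dark label/yellow
h=cv2.cvtColor(im,cv2.COLOR_BGR2HSV);m=cv2.inRange(h,(20,130,40),(32,255,255));m[:, :325]=0;m[:,375:]=0;m[:150]=0;m[230:]=0
ys,xs=np.nonzero(m);print(len(xs), xs.min(),xs.max(),ys.min(),ys.max(),cf(at(c,xs.mean(),ys.mean(),35)))
w=cv2.imread("pics/end_wrist.png");cw=get_calibration("wrist");h=cv2.cvtColor(w,cv2.COLOR_BGR2HSV);m=cv2.inRange(h,(18,165,50),(32,255,255))
k,l,st,ce=cv2.connectedComponentsWithStats(m)
for i in range(1,k):
    if st[i,4]>100: print(st[i],cf(at(cw,*ce[i],35)))
s=pix(c,[480.4,-84.2,21]);print("small/tin/bolt diff",[int(d[y0:y1,x0:x1].mean()) for x0,x1,y0,y1 in((285,325,195,218),(308,326,221,237),(324,338,242,252),(178,210,192,222))])
E
```

```text
1.5 [406. 195.]
1.65 [412. 194.]
1.8 [418. 193.]
1.95 [424. 192.]
[(398, 21, [172, 195, 210]), (400, 57, [174, 197, 211]), (402, 77, [178, 200, 215]), (404, 77, [179, 203, 218]), (406, 83, [183, 206, 219]), (408, 85, [185, 209, 221]), (410, 52, [153, 173, 186]), (412, 38, [99, 111, 121]), (414, 60, [163, 185, 198]), (416, 87, [190, 214, 224]), (418, 80, [180, 203, 216]), (420, 38, [138, 151, 160]), (422, 84, [182, 204, 218]), (424, 90, [189, 213, 224]), (426, 61, [162, 184, 200]), (428, 8, [104, 128, 157]), (430, 5, [101, 125, 158]), (432, 6, [100, 123, 157]), (434, 5, [101, 126, 158]), (436, 4, [74, 92, 116]), (438, 7, [42, 46, 53])]
98 335 345 161 181 [-115.5  129.7]
small/tin/bolt diff [7, 62, 15, 6]
```

The lid reaches column 426 in the top view, where 1.95 rad predicts 424, so it is fully open. The tape is beyond y = 110 mm and the hand is clear. Handing in.

```bash
python3 -c "
from bench import r
print(r.hand_in())"
```

```text
the job is handed in; nothing more can be done
None
```

I pushed the tape measure past the far end of the wide case, flipped its lid fully open and handed the job in at about 18 s. The hand-in gave no verdict, but the last pictures showed the lid at its stop and the tape about 30 mm or more past the 85 mm mark. A first pass went over the tape without touching it. The highest wrist force I read was about 15 N, and I saw no sign that the small case or anything else was disturbed. The arm probably hid the pin tin in the last top view, so I did not recheck it there.

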